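# Load the amplifier module into the shielded test box

### The arm

A 6-joint arm with a two-finger parallel gripper is mounted at the origin on the work surface. World frame = base frame: x ahead of the robot, y to its left, z up, the work surface at z = 0. Lengths are in mm, angles in degrees, forces in N, time in s.
With the tool pointing down it reaches from about 250 to 775 mm from the base axis. Payload 4 kg.
Tool frame: the origin (TCP) lies between the finger pads; the fingertips stand 17 mm ahead of it and the grasp point (between the pads) lies 2 mm behind it; z points along the fingers, y is the line along which they close (so a half turn about z gives the same grasp; the last joint's range is limited). The gripper opens to 94 mm and grips with 3 to 60 N. Pads are 16 mm wide; open, the fingers measure 119 mm over their backs; the gripper's body (75 mm by 177 mm) begins 78 mm behind the grasp point.
Start: joints at [59.639, 4.996, 78.535, -0, 96.463, -5.907], TCP at [227.689, 500.676, 222.506] pointing down, gripper open.
Joint ranges: [-177.83, 177.83], [-43.37, 116.18], [15.69, 146.23], [-61.86, 241.86], [9.47, 152.12], [-147.06, 147.06]. Speed limits (degrees/s): [159.86, 159.86, 180, 180, 180, 180].

### API

Orientations are given as a 3x3 rotation matrix whose columns are the frame's x, y, z axes.
In Python, from cell import manip gives the robot as it stands.
- The arm moves only by the shell command python3 -m handwheel 'ROWS'. ROWS is JSON, a list of rows, each an object of numbers: "gripper": the opening in per cent of the stroke, from 0 (shut) to 100 (fully open); "dx", "dy", "dz": the shift along the tool's x, y, z in cm; "twist": the turn about the tool's z in degrees. In form: [{"gripper": .., "dx": .., "dy": .., "dz": .., "twist": ..}, ...]. A call has 1 to 8 rows; each row is the pose to reach, as a shift and turn from the pose commanded when the call began, along the tool's axes at that moment; what a row does not reach only later rows make up. A row lasts 1/8 s, in which the tool goes at most 62.5 mm and 10.7 degrees, less where a joint would pass 70% of its speed; a pose out of reach is approached as far as the arm can. A call with a gripper value outside its range is refused whole. The fingers move at their own pace and stop on an object; the grip force is fixed at half the most. Time passes only in rows, so rows that repeat a pose let the fingers close. It gives the time, the measured TCP pose, the force, the opening and the grip force at its end, in the units of the state.
- manip.read_state(): the state, without advancing time (a new reading comes with each control period).
- manip.read_camera(name): name is "scene" or "side" or "wrist"; returns (picture, depth): 480x640x3 uint8, red, green, blue; 480x640 float32, mm along the optical axis (not along the pixel's ray), 0 where there is no reading.
- manip.camera_info(name): a dict with "fx", "fy", "cx", "cy" (pixels), "k1" (the pictures are not rectified: a ray, as slopes to the right and down, at radius r is drawn at 1 + k1 r^2 times it, then the intrinsics apply), "xyz" and "rotation" of the camera in the world; the wrist camera has in their place "mount" (4x4, takes a point from camera to tool coordinates, whose origin is the TCP and whose axes are the flange's). Camera axes: x right, y down, z forward; pixel columns grow to the right and rows downward; lengths in mm; the calibration is good to about 2 mm. A picture is of the moment at which its call begins: read the wrist's pose just before it. camera_info takes no time and is no camera call.
- manip.hand_in(): hands the job in; it is judged then, once.
The state is a dict: "t": time; "joint_positions": joint angles; "dq": joint speeds; "tau": joint torques, N m; "tcp_pos": TCP position; "tcp_rot": TCP orientation; "force": force on the tool from outside, world axes, zero at the start; "moment": the same for the moment, N m; "finger_gap": finger opening in mm; "grasp_force": force on a finger pad.
Only numpy, scipy, OpenCV 4.12 (cv2) and the standard library are available. Lean on these libraries where they do the work, as an engineer would, in place of code of your own. Each camera call takes 0.05 s, during which the arm holds its last target. There are 200 camera calls.

### The job

Slide the box's shutter fully open, pass the blue-handled amplifier module through the port without it or the gripper touching the orange gasket, and stand it gently, upright and square, wholly on the green pad inside. Then let go and slide the shutter fully shut. Leave the yellow-handled module, the mug and the jar of adapters where they are.

Things in the scene. Friction and masses are not known exactly. Their poses are not given: they have to be found in the camera images.
- blue_module_centre (a point): centre (half-way up) of the loose amplifier module to load, 60 mm (own x) x 100 mm (own y), 115 mm high over all. A BLUE handle block, 30 mm (x) x 14 mm (y) x 45 mm high, rises from the middle of its top: pinch it across its 14 mm. The point is 57.5 mm above the underside and 57.5 mm below the handle's top; own z is up. Either way round in the box is right
- blue_module: the same module, standing upright: finned aluminium body 70 mm high under the blue handle, about 0.45 kg; origin at the centre of its underside
- yellow_module_centre (a point): centre (half-way up) of an identical module with a YELLOW handle, standing nearby; not to be moved. The two modules may stand in each other's place
- shield_box: fixed beige-grey metal test box; axes: x to its back, y along its 340 mm width, z up; origin on the bench. It spans x -90 to 150, y -170 to 170 mm. Its front wall is upright to 98 mm above the bench, then slopes back at 25 degrees, rising to 182 mm, where a flat roof follows. A gripper leaned 25 degrees (fingers down and to the box's +x, square to the slope, closing along y) has most room
- pad (a point): centre of the flat green pad (90 mm along x, 130 mm along y) on the box's floor, straight below the port; the point is on the floor surface, 8 mm above the bench, at x 0, y -75 mm of the box; axes as the box's
- port (a point): centre of the port in the sloping wall, on the wall's outer face, 132 mm straight above the pad point. Axes: x up the slope, y as the box's y, z square to the wall, outward. Clear opening 99 mm along the slope (90 mm seen from straight above) by 126 mm along y. Spread the fingers no more than needed while they are in it
- gasket: fixed orange gasket, 10 mm wide all round the port and lining it, 2 mm proud of the wall and 6 mm deep below its outer face; not to be touched; origin and axes as the port's
- shutter_grip (a point): grip point of the shutter's handle, a black fin 14 mm thick (y), 45 mm long up the slope and 45 mm high square to it, in the middle of the shutter: on its middle plane, 18 mm below its top, 26 mm above the plate. Axes as the port's
- shutter (a joint): position in m of the shutter along the box's +y: 0 shut over the port (end stop), 0.14 fully open (end stop); starts shut or up to 40 mm open. A blue-framed tinted plate, 126 mm up the slope by 144 mm along y, 4 to 9 mm above the sloping wall; about 2.5 N of friction, stays where it is left
- mug: white mug, 80 mm across, 95 mm high, loose, to be left alone; origin at the centre of its underside
- adapters: clear jar with a red cap, 52 mm across, 60 mm high, loose, to be left alone; origin at the centre of its underside
Not all that is in view belongs to the job. Leave any purple or turquoise look-alike of the blue_module alone.

How it is judged:
By the outcome, as a careful person would: the job done as asked, in the order asked, and still so for the second after the job is handed in, with the robot touching nothing.
It also fails if it takes over 66 s, if anything falls off the work surface, if the arm or the gripper's body presses on something with over 40 N, if the wrist force passes 120 N, or if a joint passes its speed limit or range.

## Working session

There is one attempt and no reset: what is moved stays moved. The work goes in short steps, Python scripts to look and compute and a shell command to move; the robot and the scene stay as the last step left them, time stands still between calls to the robot, and variables do not carry over. Pictures are saved under pics/ and viewed, at most 10 in all, crops included, and the job is handed in when it is done.

```bash
ls; mkdir -p pics; python3 - <<'E'
from cell import manip
import cv2,numpy as np,pickle
D={}
for n in("scene","side"):
    p,d=manip.read_camera(n); D[n]=(p,d,manip.camera_info(n)); cv2.imwrite(f'pics/{n}0.png',p[:,:,::-1])
    print(n,manip.camera_info(n))
s=manip.read_state();p,d=manip.read_camera("wrist");D["wrist"]=(p,d,manip.camera_info("wrist"),s);print(manip.camera_info("wrist"))
cv2.imwrite('pics/wrist0.png',p[:,:,::-1])
pickle.dump(D,open('d0.pkl','wb'));print(s)
E
```

```text
pics
scene {'fx': 612.6911372842192, 'fy': 612.6911372842192, 'cx': 309.79260280684053, 'cy': 241.71326758405527, 'k1': -0.19361410924170563, 'xyz': array([1097.60278266, -506.39365382, 1172.99007974]), 'rotation': array([[ 0.47669077,  0.72892846, -0.49135446],
       [ 0.87902958, -0.40068378,  0.2583786 ],
       [-0.00853825, -0.5550818 , -0.83175194]])}
side {'fx': 441.9334360792878, 'fy': 441.9334360792878, 'cx': 328.1092925033097, 'cy': 238.30031311884298, 'k1': -0.07363846628796444, 'xyz': array([  442.4872919 , -1091.64308728,   796.49098949]), 'rotation': array([[ 0.99934651, -0.00204601,  0.0360882 ],
       [-0.03022058, -0.59504211,  0.80312615],
       [ 0.01983079, -0.80369192, -0.59471509]])}
{'fx': 356.31582629373816, 'fy': 356.31582629373816, 'cx': 319.25543198271214, 'cy': 235.79875051691198, 'k1': -0.02719263844876797, 'mount': array([[ 1.53109867e-04, -9.70589963e-01, -2.40738655e-01,
         6.95858117e+01],
       [ 9.99999986e-01,  1.65484925e-04, -3.11879370e-05,
        -1.16829234e+00],
       [ 7.01093169e-05, -2.40738647e-01,  9.70589975e-01,
        -1.
[... 193 characters left out ...]
23913492e-04,
        9.64631400e+01, -5.90641061e+00]), 'dq': array([-0.05055097, -0.19438506, -0.21402642,  0.09148313,  0.07888693,
       -0.02406802]), 'tau': array([ 2.37980566e-03, -3.41252589e+01, -3.03301799e+01,  7.19640730e-02,
        3.03895294e-02, -8.63766309e-05]), 'tcp_pos': array([227.46591115, 500.25937392, 221.41997248]), 'tcp_rot': array([[-9.10276340e-01,  4.13999957e-01, -1.01015322e-03],
       [ 4.14001137e-01,  9.10274745e-01, -1.71664260e-03],
       [ 2.08827004e-04, -1.98082373e-03, -9.99998016e-01]]), 'force': array([0.85585582, 0.8683593 , 0.45837593]), 'moment': array([ 0.00149415, -0.0125897 , -0.03081002]), 'grasp_force': 0.0, 'finger_gap': 94.0809217598706}
```

View pics/scene0.png

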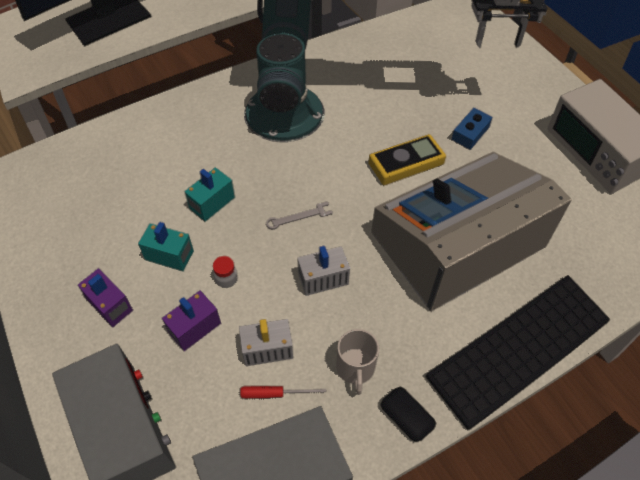

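View pics/side0.png

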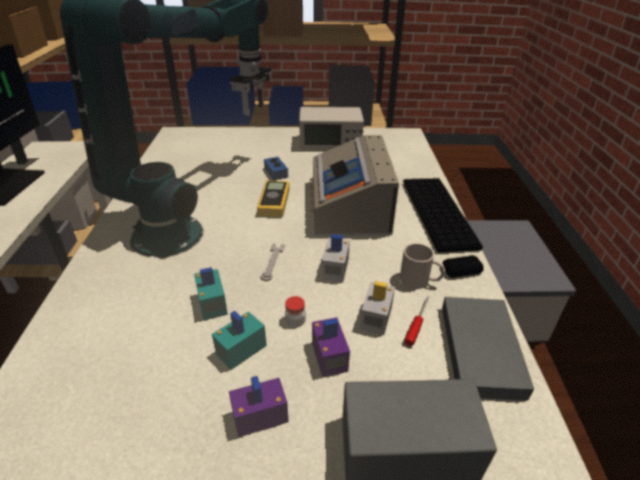

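The scene view shows the blue-handled aluminium module at (323,265), the yellow at (265,335), and the box at (470,220) with its black fin at (442,188). The red-capped jar is at (224,268) and the mug at (357,355).

```bash
cat > h.py <<'E'
import numpy as np,cv2
def K(c): return np.array([[c['fx'],0,c['cx']],[0,c['fy'],c['cy']],[0,0,1]]),np.array([c['k1'],0,0,0.])
def pose(c,s=None):
    if 'xyz' in c: return np.array(c['rotation']),np.array(c['xyz'])
    m=np.array(c['mount']);R=np.array(s['tcp_rot']);return R@m[:3,:3],R@m[:3,3]+s['tcp_pos']
def rays(uv,c,s=None):
    k,d=K(c);n=cv2.undistortPoints(np.float64(uv).reshape(-1,1,2),k,d)[:,0]
    R,t=pose(c,s);return np.c_[n,np.ones(len(n))]@R.T,t
def onplane(uv,c,n,h,s=None):   # points with n.p=h
    r,t=rays(uv,c,s);n=np.float64(n);return t+r*((h-t@n)/(r@n))[:,None]
def cloud(d,c,s=None):
    v,u=np.mgrid[:480,:640];r,t=rays(np.c_[u.ravel(),v.ravel()],c,s)
    P=t+r*d.reshape(-1,1);P[d.ravel()<=0]=np.nan;return P.reshape(480,640,3)
E
python3 - <<'E'
import pickle,numpy as np,cv2
from h import *
D=pickle.load(open('d0.pkl','rb'))
for n in('scene','side'):
    p,d,c=D[n][:3];P=cloud(d,c);hsv=cv2.cvtColor(p,cv2.COLOR_RGB2HSV)
    for q in {'scene':[(323,257),(264,327),(340,275),(442,188),(224,264),(357,340),(480,180),(520,175),(300,300)],'side':[(336,243),(379,291),(339,168),(295,305),(415,255)]}[n]:
        print(n,q,p[q[1],q[0]],hsv[q[1],q[0]],P[q[1],q[0]].round(1))
    b=P[...,2]
    m=(b>85)&(b<112)&np.isfinite(b)
    for nm,lo,hi in(('blue',100,125),('yel',18,32)):
        mm=((hsv[...,0]>lo)&(hsv[...,0]<hi)&(hsv[...,1]>120)&(b>75)&(b<125)).astype(np.uint8)
        k,l,st,ce=cv2.connectedComponentsWithStats(mm)
        for i in range(1,k):
            if st[i,4]>30: print(nm,st[i],ce[i].round(),np.nanmedian(P[l==i],0).round(1))
    # module body tops
    for X in [(323,257),(264,327)] if n=='scene' else [(336,243),(379,291)]:
        c0=np.nanmedian(P[X[1]-3:X[1]+4,X[0]-3:X[0]+4].reshape(-1,3),0)
        sel=(np.hypot(P[...,0]-c0[0],P[...,1]-c0[1])<80)&(b>62)&(b<78)
        q=P[sel];print('top',cv2.minAreaRect(q[:,:2].astype(np.float32)),q[:,2].mean(),len(q))
    # box slope: fit plane
E
```

```text
scene (323, 257) [21 47 91] [109 196  91] [ 517.6 -171.4  113.2]
scene (264, 327) [182 143  47] [ 21 189 182] [ 602.5 -347.7  114.8]
scene (340, 275) [43 41 39] [15 24 43] [ 539.2 -141.3   48.3]
scene (442, 188) [11 13 16] [108  80  16] [529.3 104.2 186.7]
scene (224, 264) [153  33  29] [  1 207 153] [ 400.8 -348.9   58.1]
scene (357, 340) [86 77 71] [12 44 86] [ 685.9 -186.3   45.8]
scene (480, 180) [101  91  80] [ 16  53 101] [520.9 226.3 133.7]
scene (520, 175) [101  90  80] [ 14  53 101] [565.4 299.4 157.3]
scene (300, 300) [173 161 142] [ 18  46 173] [ 526.6 -232.4   -2.9]
blue [201 170  12  19 150] [207. 179.] [ 202.  -297.9  103.5]
blue [154 223  13  20 178] [160. 233.] [ 289.2 -444.4  101. ]
blue [320 247   8  21 133] [323. 257.] [ 515.9 -168.   111. ]
blue [ 88 274  19  21 216] [ 97. 284.] [ 345.4 -608.9  104.8]
blue [180 298  15  21 149] [187. 308.] [ 488.4 -462.8  110.9]
yel [260 319   9  23 139] [264. 330.] [ 607.5 -349.7  112.5]
top ((505.65069580078125, -164.40321350097656), (100.6602783203125, 65.58132934570312), 79.14553833007812) 69.81821637557911 1082
top ((599.7213
[... 414 characters left out ...]
67.7   55.5]
blue [189  68  50  21 755] [213.  77.] [ -87.3 1301.7   96.9]
blue [ 27  82  47  11 430] [50. 87.] [-938.  1216.6   81.2]
blue [332 235  10   4  32] [336. 236.] [ 504.9 -162.5  114.9]
blue [232 313   9   7  32] [236. 316.] [ 283.2 -445.9  116.4]
blue [325 319  12   6  50] [331. 322.] [ 480.  -462.6  115.4]
blue [253 378   7  11  58] [256. 383.] [ 339.8 -612.1  116.3]
yel [373 281  14  19 181] [380. 290.] [ 597.1 -350.7  102. ]
top ((506.8028564453125, -162.25375366210938), (105.18135833740234, 59.7886962890625), 78.15157318115234) 70.01448517940487 454
top ((597.7114868164062, -346.42303466796875), (104.02020263671875, 58.15896224975586), 71.55718231201172) 69.82943000924197 625
```

View pics/wrist0.png

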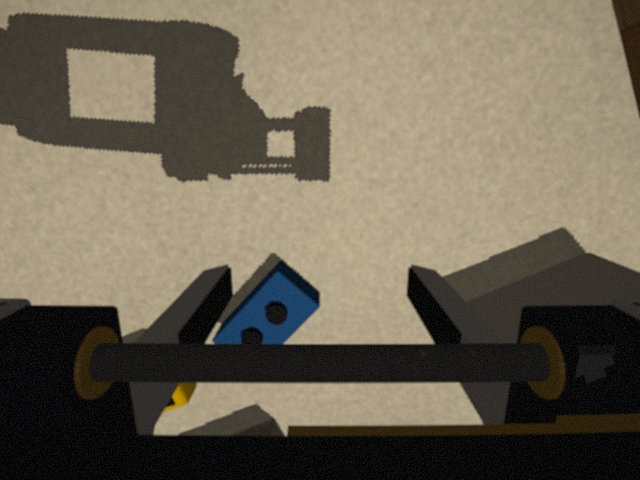

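The wrist view shows only the finger pads, and below them the distractor blue box and the box's roof corner. Next is the box pose.

```bash
cat > box.py <<'E'
import pickle,numpy as np,cv2
from h import *
D=pickle.load(open('d0.pkl','rb'))
C={n:cloud(*D[n][1:3]) for n in('scene','side')}
for n in C:
    P=C[n];z=P[...,2]
    q=P[(abs(z-182)<6)&(abs(P[...,0]-580)<170)&(abs(P[...,1]-150)<260)]
    r=cv2.minAreaRect(q[:,:2].astype(np.float32));print(n,'roof',r,len(q),np.median(q[:,2]))
    for k in [(0,)]: pass
P=np.concatenate([C[n].reshape(-1,3) for n in C]);P=P[np.isfinite(P).all(1)]
P=P[(abs(P[:,0]-580)<220)&(abs(P[:,1]-150)<280)&(P[:,2]>15)&(P[:,2]<200)]
r=np.float64
import sys
yaw=float(sys.argv[1]);o=np.array([float(sys.argv[2]),float(sys.argv[3])])
for it in range(6):
    a=np.radians(yaw);R=np.array([[np.cos(a),-np.sin(a)],[np.sin(a),np.cos(a)]])
    B=np.c_[(P[:,:2]-o)@R,P[:,2]]
    tol=25 if it<2 else 10 if it<4 else 6
    def line(sel,i,j):
        s=B[sel];s=s[abs(s[:,i]-np.median(s[:,i]))<tol];return np.polyfit(s[:,j],s[:,i],1),len(s),s[:,i].mean()
    b=line((abs(B[:,0]-150)<tol)&(abs(B[:,1])<155)&(B[:,2]>30)&(B[:,2]<165),0,1)
    s_=line((abs(B[:,1]+170)<tol)&(B[:,0]>-75)&(B[:,0]<135)&(B[:,2]>30)&(B[:,2]<90),1,0)
    print(it,yaw,o,b,s_)
    dx=b[0][1]-150;dy=s_[0][1]+170
    yaw+=np.degrees((-b[0][0]*b[1]+s_[0][0]*s_[1])/(b[1]+s_[1]));o=o+R@np.array([dx,dy])
sl=(abs(B[:,1]-150)<15)|(abs(B[:,1]+160)<8);sl&=(B[:,0]>-80)&(B[:,0]<80)
s=B[sl&(abs(B[:,2]-140-B[:,0]*np.tan(np.radians(25)))<12)];print('slope',np.polyfit(s[:,0],s[:,2],1),len(s),'expect .466 140')
E
python3 box.py 10 580 150
```

```text
scene roof ((591.930419921875, 167.6390838623047), (192.61709594726562, 346.65570068359375), 0.7533875703811646) 5391 181.17865108043088
side roof ((591.6683959960938, 166.6165008544922), (190.05462646484375, 342.24127197265625), 0.4158996343612671) 1424 182.3136931042547
0 10.0 [580. 150.] (array([  0.14568085, 109.78134495]), 387, np.float64(128.75677921197317)) (array([-1.42430741e-01, -1.53428119e+02]), 1559, np.float64(-156.20671560472022))
1 1.8022866786349319 [537.51467971 159.33622103] (array([1.31971983e-02, 1.48998025e+02]), 2849, np.float64(148.89364531906176)) (array([-1.73363463e-02, -1.61320547e+02]), 2221, np.float64(-161.8597269838697))
2 0.9422528097475615 [536.24022561 167.97986798] (array([-1.69592631e-03,  1.50103192e+02]), 2836, np.float64(150.11713303871403)) (array([-1.56815073e-03, -1.69966175e+02]), 2221, np.float64(-170.0153273104967))
3 0.9572852672136781 [536.34284778 168.01538583] (array([-1.43358741e-03,  1.49999881e+02]), 2836, np.float64(150.0117699571279)) (array([-1.83624817e-03, -1.69999851e+02]), 2220, np.float64(-170.05722365147676))
4 0.9571626856965956 [536.34272613 168.01553284] (array([-1.43572664e-03,  1.50000000e+02]), 2836, np.float64(150.0119068749371)) (array([-1.79259049e-03, -1.70044000e+02]), 2203, np.float64(-170.09996904609474))
5 0.9585572038535699 [536.34346139 167.97153946] (array([-1.41139021e-03,  1.50000058e+02]), 2836, np.float64(150.0117058075179)) (array([-1.81690434e-03, -1.70000008e+02]), 2203, np.float64(-170.05672940323862))
slope [  0.46499024 140.76710333] 1281 expect .466 140
```

```bash
python3 - <<'E'
import pickle,numpy as np,cv2
from h import *
D=pickle.load(open('d0.pkl','rb'))
a=np.radians(.96);o=np.array([536.3,168.0]);R=np.array([[np.cos(a),-np.sin(a)],[np.sin(a),np.cos(a)]])
for n in('scene','side'):
    P=cloud(*D[n][1:3]);B=np.c_[(P.reshape(-1,3)[:,:2]-o)@R,P.reshape(-1,3)[:,2]]
    c,s=np.cos(np.radians(25)),np.sin(np.radians(25))
    u=B[:,0]*c+(B[:,2]-140)*s; w=-B[:,0]*s+(B[:,2]-140)*c
    m=(w>18)&(w<60)&(abs(u)<35)&(abs(B[:,1])<150)
    print(n,m.sum(),'u',np.percentile(u[m],[2,50,98]).round(1),'y',np.percentile(B[m,1],[2,10,50,90,98]).round(1),'w',np.percentile(w[m],[2,98]).round(1))
    mt=m&(w>49);print(' top u',np.percentile(u[mt],[2,50,98]).round(1),'y',np.percentile(B[mt,1],[2,50,98]).round(1),mt.sum())
    g=(P[...,2]>105)&(P[...,2]<125)&(np.hypot(P[...,0]-506,P[...,1]+163)<40)
    print('handle top',P[g].mean(0),np.percentile(P[g],[2,98],axis=0))
E
```

```text
scene 294 u [-19.3   8.3  24.6] y [-66.5 -65.5 -62.8 -54.6 -51.4] w [19.5 54.4]
 top u [-19.5   1.7  22.5] y [-65.5 -59.2 -51.3] 81
handle top [ 508.51200939 -165.93015804  113.89081962] [[ 493.12259159 -173.14030523  105.16115555]
 [ 521.76951303 -157.51228222  118.47700499]]
side 178 u [-19.5   2.7  23.6] y [-67.3 -64.7 -61.4 -56.  -51. ] w [19.6 53.8]
 top u [-20.1   1.   22.5] y [-64.  -59.  -49.5] 42
handle top [ 506.03321904 -165.65125906  112.60405365] [[ 491.69894222 -171.64993498  106.54082677]
 [ 520.20023944 -157.09384866  117.13733437]]
```

```bash
python3 -m handwheel '[{"gripper":50,"dx":0,"dy":0,"dz":-4,"twist":-10},{"gripper":50,"dx":0,"dy":0,"dz":-8,"twist":-20},{"gripper":50,"dx":0,"dy":0,"dz":-8,"twist":-25.5},{"gripper":50,"dx":0,"dy":0,"dz":-8,"twist":-25.5}]'
```

```text
t: 0.65
tcp_pos: [227.7, 500.7, 302.5]
tcp_rot: [[-1.0, -0.017, 0.0], [-0.017, 1.0, 0.0], [-0.0, 0.0, -1.0]]
force: [0.9, -0.0, 0.0]
finger_gap: 57.1
grasp_force: 0.0
```

```bash
python3 -m handwheel '[{"gripper":45,"dx":-2.8,"dy":-4,"dz":0,"twist":0},{"gripper":45,"dx":-6.5,"dy":-9,"dz":0,"twist":0},{"gripper":45,"dx":-10.2,"dy":-14,"dz":0,"twist":0},{"gripper":45,"dx":-13.9,"dy":-19,"dz":0,"twist":0},{"gripper":45,"dx":-17.6,"dy":-24,"dz":0,"twist":0},{"gripper":45,"dx":-21.3,"dy":-29,"dz":0,"twist":0},{"gripper":45,"dx":-25,"dy":-34,"dz":0,"twist":0},{"gripper":45,"dx":-28.8,"dy":-38.2,"dz":0,"twist":0}]' && python3 -m handwheel '[{"gripper":45,"dx":0,"dy":-1.5,"dz":0,"twist":0},{"gripper":45,"dx":0,"dy":-1.5,"dz":0,"twist":0}]'; python3 - <<'E'
from cell import manip
import cv2
s=manip.read_state();p,d=manip.read_camera("wrist");cv2.imwrite('pics/w1.png',p[:,:,::-1]);print(s['tcp_pos'],s['tcp_rot'],s['joint_positions'].round(1))
import pickle;pickle.dump((p,d,manip.camera_info('wrist'),s),open('w1.pkl','wb'))
E
```

```text
t: 1.65
tcp_pos: [523.2, 121.9, 301.4]
tcp_rot: [[-1.0, -0.016, -0.002], [-0.016, 1.0, -0.0], [0.002, 0.0, -1.0]]
force: [1.1, 0.2, 0.6]
finger_gap: 42.2
grasp_force: 0.0
t: 1.9
tcp_pos: [522.3, 108.5, 301.6]
tcp_rot: [[-1.0, -0.016, -0.002], [-0.016, 1.0, 0.0], [0.002, 0.0, -1.0]]
force: [-0.2, 0.8, 0.6]
finger_gap: 42.3
grasp_force: 0.0
[522.32028923 108.52105881 301.55309083] [[-9.99871156e-01 -1.58847111e-02 -2.31238633e-03]
 [-1.58856517e-02  9.99873739e-01  3.88976426e-04]
 [ 2.30591559e-03  4.25660072e-04 -9.99997251e-01]] [  5.6   2.9  71.9   0.  105.4 -85.3]
```

View pics/w1.png

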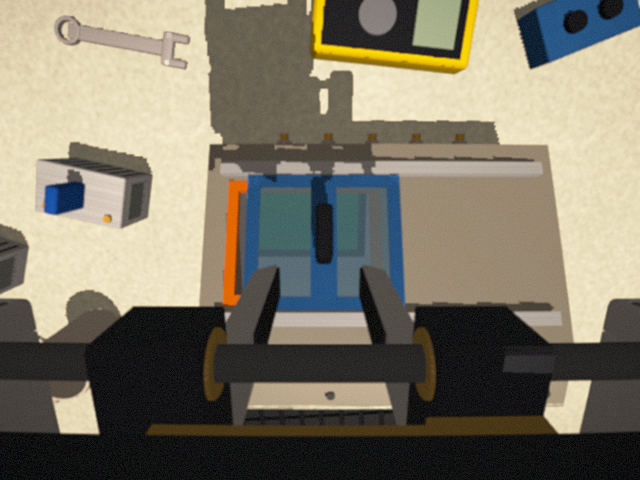

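The fin's top is at (324,233), nearly centred between the fingers, and the gasket's left strip is at (237,240). I'll refine both from this closer view.

```bash
python3 - <<'E'
import pickle,numpy as np,cv2
from h import *
p,d,c,s=pickle.load(open('w1.pkl','rb'))
a=np.radians(.96);o=np.array([536.3,168.0]);R=np.array([[np.cos(a),-np.sin(a)],[np.sin(a),np.cos(a)]])
P=cloud(d,c,s);B=np.c_[(P.reshape(-1,3)[:,:2]-o)@R,P.reshape(-1,3)[:,2]].reshape(480,640,3)
C,S=np.cos(np.radians(25)),np.sin(np.radians(25))
u=B[...,0]*C+(B[...,2]-140)*S;w=-B[...,0]*S+(B[...,2]-140)*C
v_,u_=np.mgrid[:480,:640]
m=(w>40)&(w<60)&(abs(u)<35)&(u_>300)&(u_<345)&(v_<270)
print('fin',m.sum(),np.percentile(u[m],[2,98]),np.percentile(B[m][:,1],[2,50,98]),np.percentile(w[m],[2,50,98]))
h=cv2.cvtColor(p,cv2.COLOR_RGB2HSV);g=(h[...,0]<16)&(h[...,1]>200)&(h[...,2]>130)&(v_<310)&(u_<260)
print('gasket',g.sum(),'y',np.percentile(B[g][:,1],[2,50,98]),'u',np.percentile(u[g],[1,99]),'w',np.median(w[g]),'expect y -148..-138, u +-59.5')
m=(abs(w)<4)&(u_>430)&(u_<520)&(v_>190)&(v_<290);print('wall w',np.median(w[m]))
# box edges: left roofless front edge at v=146
m=(abs(w)<5)&(v_>150)&(v_<300)
print('y ext',np.nanpercentile(B[m][:,1],[.5,99.5]))
# yaw from blue top edge: box y direction, via rails row? line of front edge
E
```

```text
fin 966 [-20.48018882  22.52811328] [-62.83478174 -56.44105841 -49.88834846] [47.84134589 53.07051353 54.68367704]
gasket 1466 y [nan nan nan] u [nan nan] w nan expect y -148..-138, u +-59.5
wall w 0.3432484206882158
y ext [-170.57273618  169.05103874]
```

```bash
python3 -m handwheel '[{"gripper":45,"dx":0,"dy":0.1,"dz":5,"twist":0},{"gripper":45,"dx":0,"dy":0.1,"dz":9,"twist":0},{"gripper":45,"dx":0,"dy":0.1,"dz":11.5,"twist":0},{"gripper":45,"dx":0,"dy":0.1,"dz":12.8,"twist":0},{"gripper":45,"dx":0,"dy":0.1,"dz":12.8,"twist":0},{"gripper":0,"dx":0,"dy":0.1,"dz":12.8,"twist":0},{"gripper":0,"dx":0,"dy":0.1,"dz":12.8,"twist":0},{"gripper":0,"dx":0,"dy":0.1,"dz":12.8,"twist":0}]'&& python3 -m handwheel '[{"gripper":0,"dx":0,"dy":0,"dz":0,"twist":0},{"gripper":0,"dx":0,"dy":0,"dz":0,"twist":0}]'
```

```text
t: 2.95
tcp_pos: [523.4, 110.4, 175.6]
tcp_rot: [[-1.0, -0.018, 0.002], [-0.018, 1.0, 0.001], [-0.002, 0.001, -1.0]]
force: [0.1, 2.1, 2.5]
finger_gap: 15.4
grasp_force: 1.2
t: 3.2
tcp_pos: [523.4, 110.5, 175.5]
tcp_rot: [[-1.0, -0.018, 0.002], [-0.018, 1.0, 0.001], [-0.002, 0.001, -1.0]]
force: [-0.7, 2.3, 4.2]
finger_gap: 13.7
grasp_force: 30.0
```

```bash
python3 -m handwheel '[{"gripper":0,"dx":0,"dy":1.5,"dz":0,"twist":0},{"gripper":0,"dx":0,"dy":3.5,"dz":0,"twist":0},{"gripper":0,"dx":0,"dy":5.5,"dz":0,"twist":0},{"gripper":0,"dx":0,"dy":7.5,"dz":0,"twist":0},{"gripper":0,"dx":0,"dy":9.5,"dz":0,"twist":0},{"gripper":0,"dx":0,"dy":11,"dz":0,"twist":0},{"gripper":0,"dx":0,"dy":11.8,"dz":0,"twist":0},{"gripper":0,"dx":0,"dy":11.8,"dz":0,"twist":0}]' && python3 -m handwheel '[{"gripper":0,"dx":0,"dy":0.2,"dz":0,"twist":0},{"gripper":0,"dx":0,"dy":0.3,"dz":0,"twist":0},{"gripper":0,"dx":0,"dy":0.3,"dz":0,"twist":0}]'
```

```text
t: 4.2
tcp_pos: [521.5, 229.2, 175.5]
tcp_rot: [[-1.0, -0.019, 0.003], [-0.019, 1.0, 0.001], [-0.003, 0.001, -1.0]]
force: [2.1, 2.0, 5.2]
finger_gap: 14.1
grasp_force: 30.0
t: 4.58
tcp_pos: [521.5, 230.5, 175.6]
tcp_rot: [[-1.0, -0.017, 0.003], [-0.017, 1.0, -0.001], [-0.003, -0.001, -1.0]]
force: [1.5, -1.2, 5.2]
finger_gap: 13.7
grasp_force: 30.0
```

```bash
for i in 1 2; do python3 -m handwheel '[{"gripper":0,"dx":0,"dy":0.1,"dz":0,"twist":0},{"gripper":0,"dx":0,"dy":0.2,"dz":0,"twist":0},{"gripper":0,"dx":0,"dy":0.2,"dz":0,"twist":0}]'|egrep 'pos|force:';done
```

```text
tcp_pos: [521.5, 232.4, 175.5]
force: [1.4, -1.9, 4.9]
grasp_force: 30.0
tcp_pos: [521.5, 233.6, 175.5]
force: [0.6, -4.6, 6.3]
grasp_force: 30.0
```

```bash
for i in 1 2; do python3 -m handwheel '[{"gripper":0,"dx":0,"dy":0.1,"dz":0,"twist":0},{"gripper":0,"dx":0,"dy":0.2,"dz":0,"twist":0},{"gripper":0,"dx":0,"dy":0.2,"dz":0,"twist":0}]'|egrep 'pos|force:';done
```

```text
tcp_pos: [521.5, 233.7, 175.5]
force: [0.6, -8.8, 6.9]
grasp_force: 30.0
tcp_pos: [521.5, 233.7, 175.5]
force: [0.2, -13.5, 7.5]
grasp_force: 30.1
```

```bash
python3 -m handwheel '[{"gripper":0,"dx":0,"dy":-0.3,"dz":0,"twist":0},{"gripper":40,"dx":0,"dy":-0.3,"dz":0,"twist":0},{"gripper":40,"dx":0,"dy":-0.3,"dz":0,"twist":0},{"gripper":40,"dx":0,"dy":-0.3,"dz":-2,"twist":0},{"gripper":40,"dx":0,"dy":-0.3,"dz":-7,"twist":0},{"gripper":40,"dx":0,"dy":-4,"dz":-12,"twist":0},{"gripper":40,"dx":0,"dy":-9,"dz":-15,"twist":0},{"gripper":40,"dx":0,"dy":-13.9,"dz":-17,"twist":0}]' && python3 -m handwheel '[{"gripper":40,"dx":0,"dy":0,"dz":0,"twist":0},{"gripper":40,"dx":0,"dy":0,"dz":0,"twist":0}]'; cat > snap.py <<'E'
from cell import manip
import cv2,pickle,sys
n=sys.argv[1];s=manip.read_state();p,d=manip.read_camera("wrist");cv2.imwrite(f'pics/{n}.png',p[:,:,::-1]);print(s['tcp_pos'].round(2),s['tcp_rot'][:,1].round(4))
pickle.dump((p,d,manip.camera_info('wrist'),s),open(n+'.pkl','wb'))
E
python3 snap.py w2
```

```text
t: 7.08
tcp_pos: [523.0, 99.5, 345.7]
tcp_rot: [[-1.0, -0.02, 0.001], [-0.02, 1.0, 0.0], [-0.001, 0.0, -1.0]]
force: [1.1, -0.7, -0.6]
finger_gap: 37.7
grasp_force: 0.0
t: 7.32
tcp_pos: [522.8, 100.7, 343.3]
tcp_rot: [[-1.0, -0.019, -0.002], [-0.019, 1.0, 0.001], [0.002, 0.001, -1.0]]
force: [0.8, 0.3, -0.4]
finger_gap: 37.4
grasp_force: 0.0
[522.81 100.73 343.25] [-1.880e-02  9.998e-01  7.000e-04]
```

View pics/w2.png

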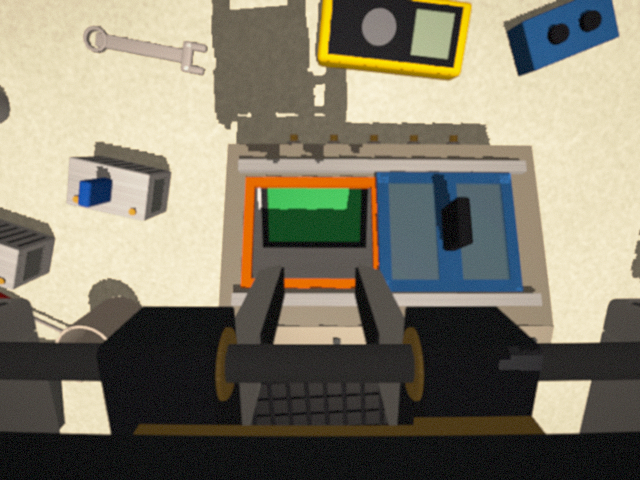

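The shutter is fully open. The orange ring spans about (244–380, 177–290), and the green pad and the black surround are visible through the port.

```bash
python3 - <<'E'
import pickle,numpy as np,cv2
from h import *
p,d,c,s=pickle.load(open('w2.pkl','rb'))
a=np.radians(.96);o=np.array([536.3,168.0]);R=np.array([[np.cos(a),-np.sin(a)],[np.sin(a),np.cos(a)]])
C,S=np.cos(np.radians(25)),np.sin(np.radians(25))
Rb=np.eye(3);Rb[:2,:2]=R
n=Rb@[-S,0,C]
h=cv2.cvtColor(p,cv2.COLOR_RGB2HSV);g=((h[...,0]<14)&(h[...,1]>180)&(h[...,2]>100)).astype(np.uint8)
k,l,st,ce=cv2.connectedComponentsWithStats(g);i=1+st[1:,4].argmax();print(st[i])
v,u=np.nonzero(l==i)
Q=onplane(np.c_[u,v],c,n,n@np.array([*o,140])+2,s)
B=(Q-[*o,140])@Rb;uu=B[:,0]*C+B[:,2]*S;y=B[:,1]
print('orange y',np.percentile(y,[.3,99.7]),'expect -148,-2','u',np.percentile(uu,[.3,99.7]),'expect +-59.5 (top hidden by fingers?)')
# edges yaw: left edge of ring: for rows, min y
for lo,hi,f in((-45,45,0),):
    m=abs(uu)<45; lft=m&(y<-125); 
    b=np.array([[t,y[lft&(abs(uu-t)<3)].min()] for t in range(-40,41,8)]);print('left edge slope deg',np.degrees(np.polyfit(b[:,0],b[:,1],1)))
m=[(t,uu[(abs(y-t)<3)&(uu<-40)].min()) for t in range(-140,-8,8)];print('bottom edge',np.degrees(np.polyfit(*np.array(m).T,1)[0]),np.median(np.array(m)[:,1]))
gr=((h[...,0]>50)&(h[...,0]<75)&(h[...,1]>120)&(v_>0) if 0 else (h[...,0]>50)&(h[...,0]<75)&(h[...,1]>120))
gr[270:]=0;v,u=np.nonzero(gr);Q=onplane(np.c_[u,v],c,[0,0,1],9,s);B=(Q-[*o,0])@Rb
print('pad x',np.percentile(B[:,0],[.5,99.5]),'y',np.percentile(B[:,1],[.5,99.5]),'expect x +-45 y -140,-10')
# module handle top and body top
bl=(h[...,0]>100)&(h[...,0]<125)&(h[...,1]>150);bl[:,:60]=0;bl[:,125:]=0;bl[:165]=0;bl[225:]=0
P=cloud(d,c,s)
q=P[bl];q=q[q[:,2]>108];print('handle',len(q),cv2.minAreaRect(q[:,:2].astype(np.float32)),np.median(q[:,2]))
t=(abs(P[...,2]-70)<5)&(np.hypot(P[...,0]-506,P[...,1]+163)<75);print('body',cv2.minAreaRect(P[t][:,:2].astype(np.float32)),t.sum())
E
```

```text
[246 177 133  92 548]
orange y [-147.27168795   -7.31323   ] expect -148,-2 u [-59.03080932  39.60391321] expect +-59.5 (top hidden by fingers?)Traceback (most recent call last):
  File "<stdin>", line 17, in <module>
    return umr_minimum(a, axis, None, out, keepdims, initial, where)
ValueError: zero-size array to reduction operation minimum which has no identity
```

```bash
python3 - <<'E'
import pickle,numpy as np,cv2
from h import *
p,d,c,s=pickle.load(open('w2.pkl','rb'))
a=np.radians(.96);o=np.array([536.3,168.0]);R=np.array([[np.cos(a),-np.sin(a)],[np.sin(a),np.cos(a)]])
C,S=np.cos(np.radians(25)),np.sin(np.radians(25))
Rb=np.eye(3);Rb[:2,:2]=R
n=Rb@[-S,0,C]
h=cv2.cvtColor(p,cv2.COLOR_RGB2HSV);g=((h[...,0]<16)&(h[...,1]>150)&(h[...,2]>60));g[:170]=0;g[300:]=0;g[:,:235]=0;g[:,390:]=0
v,u=np.nonzero(g)
Q=onplane(np.c_[u,v],c,n,n@np.array([*o,140])+2,s)
B=(Q-[*o,140])@Rb;uu=B[:,0]*C+B[:,2]*S;y=B[:,1]
print(len(u),'y',np.percentile(y,[.3,99.7]),'exp -148,-2; u',np.percentile(uu,[.3,99.7]),'exp +-59.5')
f=lambda t,w,lo,e: (lambda m:(t,e(w[0][m])) if m.any() else None)((abs(w[1]-t)<3)&lo)
for nm,w,lo,e,rng in(('L',(y,uu),y<-125,np.min,range(-45,46,6)),('Rt',(y,uu),y>-25,np.max,range(-45,46,6)),('Bot',(uu,y),uu<-40,np.min,range(-140,-8,8)),('Top',(uu,y),uu>40,np.max,range(-140,-8,8))):
    b=np.array([x for x in(f(t,w,lo,e) for t in rng) if x]);print(nm,np.median(b[:,1]),np.degrees(np.polyfit(*b.T,1)[0]),len(b))
gr=(h[...,0]>50)&(h[...,0]<75)&(h[...,1]>120)
gr[270:]=0;v,u=np.nonzero(gr);Q=onplane(np.c_[u,v],c,[0,0,1],9,s);B=(Q-[*o,0])@Rb
print('pad x',np.percentile(B[:,0],[.5,99.5]),'y',np.percentile(B[:,1],[.5,99.5]),'expect x +-45 y -140,-10')
bl=(h[...,0]>100)&(h[...,0]<125)&(h[...,1]>150);bl[:,:60]=0;bl[:,125:]=0;bl[:165]=0;bl[225:]=0
P=cloud(d,c,s)
q=P[bl];q=q[q[:,2]>108];print('handle',len(q),cv2.minAreaRect(q[:,:2].astype(np.float32)),np.median(q[:,2]))
t=(abs(P[...,2]-70)<5)&(np.hypot(P[...,0]-506,P[...,1]+163)<75);print('body',cv2.minAreaRect(P[t][:,:2].astype(np.float32)),t.sum())
E
```

```text
3756 y [-148.35133559   -7.35034651] exp -148,-2; u [-59.93547228  60.11872366] exp +-59.5
L -148.2204898822675 -0.035161969081372375 16
Rt -7.67961667361704 0.02722292773970045 15
Bot -58.9646936577668 0.19814147117106246 17
Top 60.05392041633988 -2.6645875246857726 12
pad x [-29.30801044  47.08217053] y [-140.91850946  113.73409607] expect x +-45 y -140,-10
handle 333 ((505.05718994140625, -160.96145629882812), (12.606053352355957, 27.2710018157959), 78.92213439941406) 115.18382847258431
body ((506.55377197265625, -162.2447509765625), (100.79524230957031, 61.4669189453125), 77.66243743896484) 3102
```

```bash
python3 -m handwheel '[{"gripper":45,"dx":0.3,"dy":-3,"dz":0,"twist":2},{"gripper":45,"dx":0.7,"dy":-8,"dz":0,"twist":6},{"gripper":45,"dx":1.1,"dy":-14,"dz":1,"twist":10},{"gripper":45,"dx":1.6,"dy":-20,"dz":3,"twist":12.8},{"gripper":45,"dx":2.1,"dy":-24.5,"dz":5,"twist":12.8},{"gripper":45,"dx":2.15,"dy":-26.3,"dz":7,"twist":12.8},{"gripper":45,"dx":2.15,"dy":-26.3,"dz":7,"twist":12.8},{"gripper":45,"dx":2.15,"dy":-26.3,"dz":7,"twist":12.8}]'; python3 snap.py w3;  python3 - <<'E'
import pickle,numpy as np,cv2
from h import *
p,d,c,s=pickle.load(open('w3.pkl','rb'))
h=cv2.cvtColor(p,cv2.COLOR_RGB2HSV);P=cloud(d,c,s);near=np.hypot(P[...,0]-506,P[...,1]+163)<75
q=P[near&(h[...,0]>100)&(h[...,0]<125)&(h[...,1]>150)&(P[...,2]>109)&(P[...,2]<120)];print('handle',len(q),cv2.minAreaRect(q[:,:2].astype(np.float32)))
t=(abs(P[...,2]-70)<4)&near;print('body',cv2.minAreaRect(P[t][:,:2].astype(np.float32)),t.sum())
E
```

```text
t: 8.38
tcp_pos: [506.8, -161.8, 274.6]
tcp_rot: [[-0.979, 0.202, -0.0], [0.202, 0.979, 0.001], [0.0, 0.001, -1.0]]
force: [0.4, 0.4, 0.3]
finger_gap: 42.0
grasp_force: 0.0
[ 506.81 -161.78  274.58] [2.016e-01 9.795e-01 8.000e-04]
handle 380 ((504.8103942871094, -162.65335083007812), (11.154444694519043, 28.544008255004883), 78.31537628173828)
body ((505.3429870605469, -162.36746215820312), (100.04218292236328, 59.74138259887695), 78.13578033447266) 4744
```

View pics/w3.png

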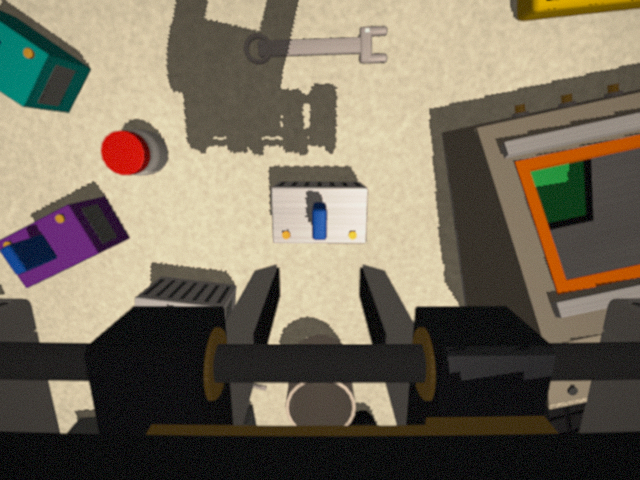

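The module is centred at (320,215), square to the fingers; the handle is at (319,221). Descending.

```bash
python3 -m handwheel '[{"gripper":45,"dx":0.1,"dy":-0.05,"dz":4,"twist":0},{"gripper":45,"dx":0.1,"dy":-0.05,"dz":9,"twist":0},{"gripper":45,"dx":0.1,"dy":-0.05,"dz":14,"twist":0},{"gripper":45,"dx":0.1,"dy":-0.05,"dz":16.5,"twist":0},{"gripper":45,"dx":0.1,"dy":-0.05,"dz":17.4,"twist":0},{"gripper":45,"dx":0.1,"dy":-0.05,"dz":17.4,"twist":0},{"gripper":45,"dx":0.1,"dy":-0.05,"dz":17.4,"twist":0},{"gripper":5,"dx":0.1,"dy":-0.05,"dz":17.4,"twist":0}]'&& python3 -m handwheel '[{"gripper":5,"dx":0,"dy":0,"dz":0,"twist":0},{"gripper":0,"dx":0,"dy":0,"dz":0,"twist":0},{"gripper":0,"dx":0,"dy":0,"dz":0,"twist":0},{"gripper":0,"dx":0,"dy":0,"dz":0,"twist":0}]'
```

```text
t: 9.43
tcp_pos: [506.2, -163.9, 102.1]
tcp_rot: [[-0.979, 0.204, 0.003], [0.204, 0.979, -0.001], [-0.003, -0.001, -1.0]]
force: [0.7, -0.1, -0.4]
finger_gap: 35.9
grasp_force: 0.0
t: 9.93
tcp_pos: [505.7, -162.6, 100.9]
tcp_rot: [[-0.979, 0.203, 0.001], [0.203, 0.979, 0.002], [-0.001, 0.002, -1.0]]
force: [0.7, 6.6, 2.8]
finger_gap: 13.5
grasp_force: 30.0
```

```bash
python3 -m handwheel '[{"gripper":0,"dx":0,"dy":0,"dz":-0.5,"twist":0},{"gripper":0,"dx":0,"dy":0,"dz":-2,"twist":0},{"gripper":0,"dx":0,"dy":0,"dz":-5,"twist":-1},{"gripper":0,"dx":0,"dy":0,"dz":-9,"twist":-4},{"gripper":0,"dx":0,"dy":0,"dz":-13,"twist":-8},{"gripper":0,"dx":0,"dy":0,"dz":-17,"twist":-11},{"gripper":0,"dx":0,"dy":0,"dz":-20,"twist":-12.7},{"gripper":0,"dx":0,"dy":0,"dz":-21,"twist":-12.7}]'&& python3 -m handwheel '[{"gripper":0,"dx":0,"dy":0,"dz":0,"twist":0},{"gripper":0,"dx":0,"dy":0,"dz":0,"twist":0}]'; python3 -c "
from cell import manip;s=manip.read_state();print(s['tcp_pos'],s['tcp_rot'])"
```

```text
t: 10.92
tcp_pos: [505.6, -164.4, 313.2]
tcp_rot: [[-1.0, -0.015, 0.004], [-0.015, 1.0, -0.002], [-0.004, -0.003, -1.0]]
force: [0.3, -0.4, -5.5]
finger_gap: 13.6
grasp_force: 30.0
t: 11.18
tcp_pos: [504.7, -163.5, 308.3]
tcp_rot: [[-1.0, -0.016, -0.004], [-0.016, 1.0, 0.001], [0.004, 0.002, -1.0]]
force: [0.0, 0.1, -5.9]
finger_gap: 13.6
grasp_force: 30.0
[ 504.66669302 -163.52356266  308.29628946] [[-0.99986423 -0.01608571 -0.00357405]
 [-0.01609109  0.99986943  0.0014836 ]
 [ 0.00354972  0.00154091 -0.99999251]]
```

```bash
python3 -m handwheel '[{"gripper":0,"dx":-0.3,"dy":2,"dz":0,"twist":0},{"gripper":0,"dx":-0.9,"dy":6,"dz":0,"twist":0},{"gripper":0,"dx":-1.6,"dy":11,"dz":0,"twist":0},{"gripper":0,"dx":-2.3,"dy":16,"dz":0,"twist":0},{"gripper":0,"dx":-3,"dy":20.5,"dz":0,"twist":0},{"gripper":0,"dx":-3.4,"dy":23.5,"dz":0,"twist":0},{"gripper":0,"dx":-3.75,"dy":25.2,"dz":0,"twist":0},{"gripper":0,"dx":-3.75,"dy":25.6,"dz":0,"twist":0}]'&& python3 -m handwheel '[{"gripper":0,"dx":0,"dy":0,"dz":0,"twist":0},{"gripper":0,"dx":0,"dy":0,"dz":0,"twist":0},{"gripper":0,"dx":0,"dy":0,"dz":0,"twist":0}]'; python3 snap.py w4;  python3 - <<'E'
import cv2,numpy as np
from cell import manip
for n in('scene','side'):
    p,d=manip.read_camera(n);cv2.imwrite(f'pics/{n}4.png',p[:,:,::-1])
a=cv2.imread('pics/w4.png');b=cv2.resize(cv2.imread('pics/scene4.png')[60:300,320:640],(400,300));c=cv2.resize(cv2.imread('pics/side4.png')[40:280,200:520],(400,300))
cv2.imwrite('pics/m4.png',np.vstack([cv2.resize(a,(400,300)),]) if 0 else np.hstack([np.vstack([b,c]),cv2.resize(a[0:480],(400,600))]))
E
```

```text
t: 12.18
tcp_pos: [538.3, 93.9, 309.7]
tcp_rot: [[-1.0, -0.018, -0.001], [-0.018, 1.0, -0.0], [0.001, -0.0, -1.0]]
force: [0.4, -0.3, -5.1]
finger_gap: 13.8
grasp_force: 30.0
t: 12.55
tcp_pos: [538.6, 92.0, 310.6]
tcp_rot: [[-1.0, -0.015, 0.0], [-0.015, 1.0, -0.0], [-0.0, -0.0, -1.0]]
force: [-1.1, -0.4, -5.0]
finger_gap: 13.8
grasp_force: 30.0
[538.59  92.01 310.6 ] [-1.490e-02  9.999e-01 -1.000e-04]
```

View pics/m4.png

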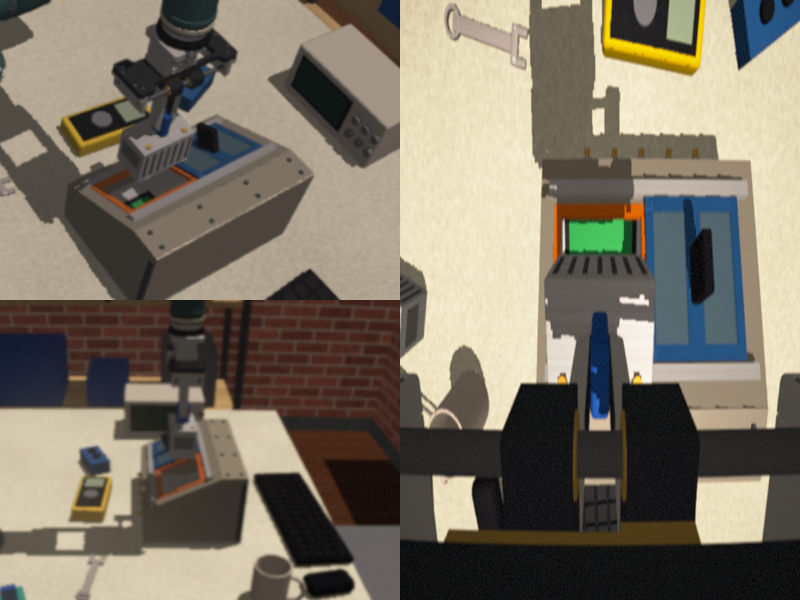

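The blue module hangs over the port, square to it, with the shutter clear. I'll check its numbers in box coordinates before it goes down.

```bash
python3 - <<'E'
import pickle,numpy as np,cv2
from h import *
from cell import manip
p,d,c,s=pickle.load(open('w4.pkl','rb'))
s2=manip.read_state();print(s2['tcp_pos'],s2['tcp_rot'][:,1],s2['tcp_rot'][:,2])
a=np.radians(.96);o=np.array([536.3,168.0]);Rb=np.eye(3);Rb[:2,:2]=[[np.cos(a),-np.sin(a)],[np.sin(a),np.cos(a)]]
ps,ds=manip.read_camera('scene')
for n,P in(('wrist',cloud(d,c,s)),('scene',cloud(ds,manip.camera_info('scene')))):
    B=(P.reshape(-1,3)-[*o,0])@Rb
    m=(B[:,2]>200)&(B[:,2]<290)&(abs(B[:,0])<60)&(abs(B[:,1]+75)<70);q=B[m]
    t=q[abs(q[:,2]-280)<5];print(n,len(q),'x',np.percentile(q[:,0],[1,50,99]),'y',np.percentile(q[:,1],[.5,99.5]),'zmin',np.percentile(q[:,2],.5),'zhi',np.percentile(q[:,2],[90,99]))
    if n=='wrist':
        f=q[(q[:,2]<270)];print('front face x vs y slope deg, x',np.degrees(np.polyfit(f[:,1],f[:,0],1)[0]),np.median(f[:,0]),len(f))
    else:
        f=q[(q[:,0]>15)&(q[:,2]<265)];print('back face',np.degrees(np.polyfit(f[:,1],f[:,0],1)[0]),np.median(f[:,0]),len(f),np.percentile(f[:,1],[1,99]))
E
```

```text
[538.59226151  92.43573332 310.58241441] [-1.56014530e-02  9.99878289e-01  4.52598979e-05] [ 2.26529276e-04  4.88000221e-05 -9.99999973e-01]
wrist 13718 x [-29.59903609 -16.3441272   19.25281144] y [-126.08373424  -27.62029545] zmin 216.1262165226264 zhi [281.14024812 283.37887992]
front face x vs y slope deg, x 0.12004688299491523 -29.29216018907725 2232
scene 2134 x [-27.4716919   20.26526058  32.96752756] y [-130.61569692  -28.57870604] zmin 210.19262604613235 zhi [281.04789408 284.71021192]
back face 2.4962752390564127 30.58321836828687 702 [-129.89540734  -29.44869629]
```

```bash
python3 -m handwheel '[{"gripper":0,"dx":0,"dy":0.2,"dz":1,"twist":0},{"gripper":0,"dx":0,"dy":0.2,"dz":2.5,"twist":0},{"gripper":0,"dx":0,"dy":0.2,"dz":3.5,"twist":0},{"gripper":0,"dx":0,"dy":0.2,"dz":4,"twist":0},{"gripper":0,"dx":0,"dy":0.2,"dz":4,"twist":0},{"gripper":0,"dx":0,"dy":0.2,"dz":4,"twist":0}]'; python3 snap.py w5;  python3 - <<'E'
import pickle,numpy as np,cv2
from h import *
p,d,c,s=pickle.load(open('w5.pkl','rb'))
a=np.radians(.96);o=np.array([536.3,168.0]);Rb=np.eye(3);Rb[:2,:2]=[[np.cos(a),-np.sin(a)],[np.sin(a),np.cos(a)]]
P=cloud(d,c,s);B=((P.reshape(-1,3)-[*o,0])@Rb).reshape(480,640,3)
m=(B[...,2]>170)&(B[...,2]<248)&(abs(B[...,0])<60)&(abs(B[...,1]+75)<70);q=B[m];f=q[q[:,2]<230]
print('mod y',np.percentile(q[:,1],[.5,99.5]),'front',np.median(f[:,0]),'z',np.percentile(q[:,2],[.5,99.5]))
h=cv2.cvtColor(p,cv2.COLOR_RGB2HSV);g=(h[...,0]<16)&(h[...,1]>150)&(h[...,2]>60);g[:150]=0;g[400:]=0;g[:,:200]=0;g[:,420:]=0
C,S=np.cos(np.radians(25)),np.sin(np.radians(25));n=Rb@[-S,0,C];v,u=np.nonzero(g)
Q=(onplane(np.c_[u,v],c,n,n@np.array([*o,140])+2,s)-[*o,140])@Rb;print('orange y',np.percentile(Q[:,1],[.5,99.5]),'u',np.percentile(Q[:,0]*C+Q[:,2]*S,[.5,99.5]),len(u))
E
```

```text
t: 13.5
tcp_pos: [538.8, 95.0, 271.1]
tcp_rot: [[-1.0, -0.017, 0.001], [-0.017, 1.0, 0.0], [-0.001, 0.0, -1.0]]
force: [-0.2, -0.7, -5.4]
finger_gap: 13.6
grasp_force: 30.0
[538.75  94.98 271.07] [-1.650e-02  9.999e-01  1.000e-04]
mod y [-123.18333422  -24.4513603 ] front -29.01736497852786 z [173.26546061 244.40516219]
orange y [-148.29049216   -7.03945809] u [-59.45075785  58.45276108] 3173
```

```bash
python3 -m handwheel '[{"gripper":0,"dx":0,"dy":-0.05,"dz":1,"twist":0},{"gripper":0,"dx":0,"dy":-0.05,"dz":3,"twist":0},{"gripper":0,"dx":0,"dy":-0.05,"dz":5.5,"twist":0},{"gripper":0,"dx":0,"dy":-0.05,"dz":8,"twist":0},{"gripper":0,"dx":0,"dy":-0.05,"dz":10.5,"twist":0},{"gripper":0,"dx":0,"dy":-0.05,"dz":12.5,"twist":0},{"gripper":0,"dx":0,"dy":-0.05,"dz":13.7,"twist":0},{"gripper":0,"dx":0,"dy":-0.05,"dz":14.2,"twist":0}]'; python3 -m handwheel '[{"gripper":0,"dx":0,"dy":0,"dz":0.3,"twist":0},{"gripper":0,"dx":0,"dy":0,"dz":0.6,"twist":0},{"gripper":0,"dx":0,"dy":0,"dz":0.8,"twist":0},{"gripper":0,"dx":0,"dy":0,"dz":0.8,"twist":0}]'
```

```text
t: 14.55
tcp_pos: [538.2, 94.4, 127.6]
tcp_rot: [[-1.0, -0.016, -0.001], [-0.016, 1.0, -0.0], [0.001, -0.0, -1.0]]
force: [-0.2, 0.2, -4.7]
finger_gap: 14.0
grasp_force: 30.0
t: 15.05
tcp_pos: [538.5, 94.5, 120.6]
tcp_rot: [[-1.0, -0.017, 0.0], [-0.017, 1.0, 0.0], [-0.0, 0.0, -1.0]]
force: [0.0, -0.4, -5.7]
finger_gap: 13.6
grasp_force: 30.0
```

Through, with no contact. Now a slow creep down to touchdown (expected at z ≈ 109).

```bash
python3 -m handwheel '[{"gripper":0,"dx":0,"dy":0,"dz":0.3,"twist":0},{"gripper":0,"dx":0,"dy":0,"dz":0.6,"twist":0},{"gripper":0,"dx":0,"dy":0,"dz":0.8,"twist":0},{"gripper":0,"dx":0,"dy":0,"dz":0.9,"twist":0},{"gripper":0,"dx":0,"dy":0,"dz":0.9,"twist":0},{"gripper":0,"dx":0,"dy":0,"dz":0.9,"twist":0}]'; python3 -m handwheel '[{"gripper":0,"dx":0,"dy":0,"dz":0.1,"twist":0},{"gripper":0,"dx":0,"dy":0,"dz":0.1,"twist":0}]'
```

```text
t: 15.8
tcp_pos: [538.6, 94.5, 111.6]
tcp_rot: [[-1.0, -0.017, 0.0], [-0.017, 1.0, 0.0], [-0.0, 0.0, -1.0]]
force: [0.6, -0.7, -5.5]
finger_gap: 14.0
grasp_force: 30.0
t: 16.05
tcp_pos: [538.5, 94.5, 110.4]
tcp_rot: [[-1.0, -0.017, -0.0], [-0.017, 1.0, 0.0], [0.0, 0.0, -1.0]]
force: [-0.1, 0.9, -5.2]
finger_gap: 13.7
grasp_force: 30.0
```

```bash
for i in 1 2; do python3 -m handwheel '[{"gripper":0,"dx":0,"dy":0,"dz":0.05,"twist":0},{"gripper":0,"dx":0,"dy":0,"dz":0.1,"twist":0},{"gripper":0,"dx":0,"dy":0,"dz":0.1,"twist":0}]'|egrep 'pos|force:';done
```

```text
tcp_pos: [538.5, 94.5, 109.4]
force: [-0.9, 0.7, -6.0]
grasp_force: 30.0
tcp_pos: [538.6, 94.5, 108.8]
force: [-0.2, -0.7, -3.7]
grasp_force: 30.0
```

```bash
python3 -m handwheel '[{"gripper":0,"dx":0,"dy":0,"dz":0.05,"twist":0},{"gripper":0,"dx":0,"dy":0,"dz":0.1,"twist":0},{"gripper":0,"dx":0,"dy":0,"dz":0.1,"twist":0}]'|egrep 'pos|force:'; python3 -m handwheel '[{"gripper":20,"dx":0,"dy":0,"dz":0,"twist":0},{"gripper":28,"dx":0,"dy":0,"dz":0,"twist":0},{"gripper":28,"dx":0,"dy":0,"dz":0,"twist":0},{"gripper":28,"dx":0,"dy":0,"dz":0,"twist":0}]'
```

```text
tcp_pos: [538.7, 94.6, 108.8]
force: [-4.7, 0.1, 4.2]
grasp_force: 30.0
t: 17.68
tcp_pos: [538.6, 94.4, 107.3]
tcp_rot: [[-1.0, -0.016, 0.0], [-0.016, 1.0, 0.0], [-0.0, 0.0, -1.0]]
force: [-0.5, -0.5, 0.1]
finger_gap: 26.6
grasp_force: 0.0
```

```bash
python3 -m handwheel '[{"gripper":28,"dx":0,"dy":0,"dz":-1,"twist":0},{"gripper":28,"dx":0,"dy":0,"dz":-3,"twist":0},{"gripper":28,"dx":0,"dy":0,"dz":-6,"twist":0},{"gripper":28,"dx":0,"dy":0,"dz":-10,"twist":0},{"gripper":40,"dx":0,"dy":0,"dz":-14,"twist":0},{"gripper":40,"dx":0,"dy":0,"dz":-18,"twist":0},{"gripper":40,"dx":2,"dy":0,"dz":-21,"twist":0},{"gripper":40,"dx":4,"dy":0,"dz":-21,"twist":0}]'; python3 -m handwheel '[{"gripper":40,"dx":0,"dy":0,"dz":0,"twist":0},{"gripper":40,"dx":0,"dy":0,"dz":0,"twist":0}]'|grep pos;python3 snap.py w6;  python3 - <<'E'
import pickle,numpy as np,cv2
from h import *
p,d,c,s=pickle.load(open('w6.pkl','rb'))
a=np.radians(.96);o=np.array([536.3,168.0]);Rb=np.eye(3);Rb[:2,:2]=[[np.cos(a),-np.sin(a)],[np.sin(a),np.cos(a)]]
P=cloud(d,c,s);B=((P.reshape(-1,3)-[*o,0])@Rb).reshape(480,640,3)
m=(abs(B[...,2]-78)<6)&(abs(B[...,0])<60)&(abs(B[...,1]+75)<70);q=B[m]
print('top',cv2.minAreaRect(q[:,:2].astype(np.float32)),np.median(q[:,2]),m.sum())
# tilt
A=np.c_[q[:,:2],np.ones(len(q))];print('tilt deg',np.degrees(np.linalg.lstsq(A,q[:,2],rcond=None)[0][:2]))
E
```

```text
t: 18.68
tcp_pos: [499.2, 93.8, 321.9]
tcp_rot: [[-1.0, -0.016, 0.008], [-0.016, 1.0, 0.001], [-0.008, 0.001, -1.0]]
force: [0.5, 0.7, -0.1]
finger_gap: 37.5
grasp_force: 0.0
tcp_pos: [498.8, 93.8, 317.2]
[498.8   93.77 317.24] [-1.650e-02  9.999e-01  1.000e-04]
top ((-0.08307266235351562, -74.24461364746094), (59.12351989746094, 100.05757141113281), 0.13289430737495422) 78.4435513202931 3742
tilt deg [ 1.00104415 -0.03815277]
```

View pics/w6.png

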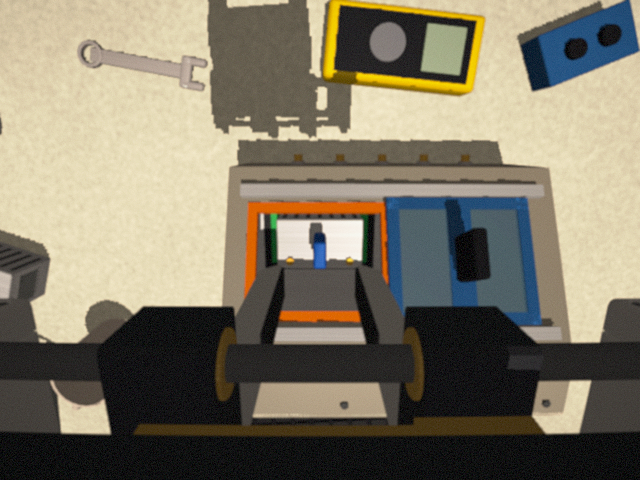

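The module stands through the port at (320,240), centred at (0,−74) mm in the box and square within 0.2°. Now the shutter.

```bash
python3 -m handwheel '[{"gripper":45,"dx":-0.5,"dy":3,"dz":0,"twist":0},{"gripper":45,"dx":-1.3,"dy":7.5,"dz":0,"twist":0},{"gripper":45,"dx":-2.2,"dy":12,"dz":0,"twist":0},{"gripper":45,"dx":-2.5,"dy":13.9,"dz":0,"twist":0},{"gripper":45,"dx":-2.5,"dy":13.9,"dz":3,"twist":0},{"gripper":45,"dx":-2.5,"dy":13.9,"dz":7,"twist":0},{"gripper":45,"dx":-2.5,"dy":13.9,"dz":9,"twist":0},{"gripper":45,"dx":-2.5,"dy":13.9,"dz":10,"twist":0}]'; python3 -m handwheel '[{"gripper":45,"dx":0,"dy":0,"dz":0,"twist":0}]'
```

```text
t: 19.98
tcp_pos: [520.8, 232.4, 215.4]
tcp_rot: [[-1.0, -0.016, -0.003], [-0.016, 1.0, -0.001], [0.003, -0.001, -1.0]]
force: [-0.5, -0.3, -0.0]
finger_gap: 42.2
grasp_force: 0.0
t: 20.1
tcp_pos: [521.2, 232.7, 216.9]
tcp_rot: [[-1.0, -0.016, -0.001], [-0.016, 1.0, -0.001], [0.001, -0.001, -1.0]]
force: [-0.1, 1.0, 0.4]
finger_gap: 42.3
grasp_force: 0.0
```

```bash
python3 -m handwheel '[{"gripper":45,"dx":0,"dy":0.1,"dz":2,"twist":0},{"gripper":45,"dx":0,"dy":0.1,"dz":4.1,"twist":0},{"gripper":45,"dx":0,"dy":0.1,"dz":4.1,"twist":0},{"gripper":0,"dx":0,"dy":0.1,"dz":4.1,"twist":0},{"gripper":0,"dx":0,"dy":0.1,"dz":4.1,"twist":0},{"gripper":0,"dx":0,"dy":0.1,"dz":4.1,"twist":0},{"gripper":0,"dx":0,"dy":0.1,"dz":4.1,"twist":0}]' && python3 -m handwheel '[{"gripper":0,"dx":0,"dy":-1.5,"dz":0,"twist":0},{"gripper":0,"dx":0,"dy":-4,"dz":0,"twist":0},{"gripper":0,"dx":0,"dy":-6.5,"dz":0,"twist":0},{"gripper":0,"dx":0,"dy":-9,"dz":0,"twist":0},{"gripper":0,"dx":0,"dy":-11.5,"dz":0,"twist":0},{"gripper":0,"dx":0,"dy":-13,"dz":0,"twist":0},{"gripper":0,"dx":0,"dy":-13.6,"dz":0,"twist":0},{"gripper":0,"dx":0,"dy":-13.6,"dz":0,"twist":0}]'
```

```text
t: 20.98
tcp_pos: [521.7, 233.6, 177.5]
tcp_rot: [[-1.0, -0.016, 0.002], [-0.016, 1.0, -0.001], [-0.002, -0.001, -1.0]]
force: [-1.0, -2.3, 2.5]
finger_gap: 13.8
grasp_force: 30.0
t: 21.98
tcp_pos: [523.8, 97.2, 177.5]
tcp_rot: [[-1.0, -0.016, 0.002], [-0.016, 1.0, -0.001], [-0.002, -0.001, -1.0]]
force: [-0.1, -1.0, 5.9]
finger_gap: 14.0
grasp_force: 30.0
```

Stop expected at y ≈ 93.7.

```bash
for i in 1 2 3 4; do python3 -m handwheel '[{"gripper":0,"dx":0,"dy":-0.1,"dz":0,"twist":0},{"gripper":0,"dx":0,"dy":-0.2,"dz":0,"twist":0},{"gripper":0,"dx":0,"dy":-0.2,"dz":0,"twist":0}]'|egrep 'pos|force:';done
```

```text
tcp_pos: [523.8, 96.5, 177.5]
force: [0.3, 2.0, 4.9]
grasp_force: 30.0
tcp_pos: [523.8, 94.6, 177.5]
force: [0.6, 2.7, 5.3]
grasp_force: 30.0
tcp_pos: [523.9, 93.5, 177.5]
force: [0.3, 4.5, 5.4]
grasp_force: 30.0
tcp_pos: [523.9, 93.5, 177.5]
force: [0.1, 9.3, 5.3]
grasp_force: 30.0
```

```bash
python3 -m handwheel '[{"gripper":45,"dx":0,"dy":0.1,"dz":0,"twist":0},{"gripper":45,"dx":0,"dy":0.2,"dz":0,"twist":0},{"gripper":45,"dx":0,"dy":0.2,"dz":0,"twist":0},{"gripper":45,"dx":0,"dy":0.2,"dz":-2,"twist":0},{"gripper":45,"dx":0,"dy":0.2,"dz":-6,"twist":0},{"gripper":45,"dx":0,"dy":0.2,"dz":-11,"twist":0},{"gripper":45,"dx":3,"dy":0.2,"dz":-16,"twist":0},{"gripper":45,"dx":6,"dy":0.2,"dz":-17,"twist":0}]'; python3 -m handwheel '[{"gripper":45,"dx":0,"dy":0,"dz":0,"twist":0},{"gripper":45,"dx":0,"dy":0,"dz":0,"twist":0}]'|grep pos;python3 snap.py w7;python3 - <<'E'
import cv2,numpy as np
from cell import manip
p,d=manip.read_camera('scene');a=cv2.imread('pics/w7.png')
cv2.imwrite('pics/m7.png',np.hstack([cv2.resize(a,(400,300)),cv2.resize(p[:,:,::-1],(400,300))]))
E
```

```text
t: 24.48
tcp_pos: [463.9, 90.9, 350.6]
tcp_rot: [[-1.0, -0.016, 0.007], [-0.016, 1.0, 0.0], [-0.007, 0.0, -1.0]]
force: [0.4, 0.0, -0.7]
finger_gap: 42.5
grasp_force: 0.0
tcp_pos: [463.8, 91.0, 345.2]
[463.84  90.98 345.24] [-1.610e-02  9.999e-01 -2.000e-04]
```

View pics/m7.png

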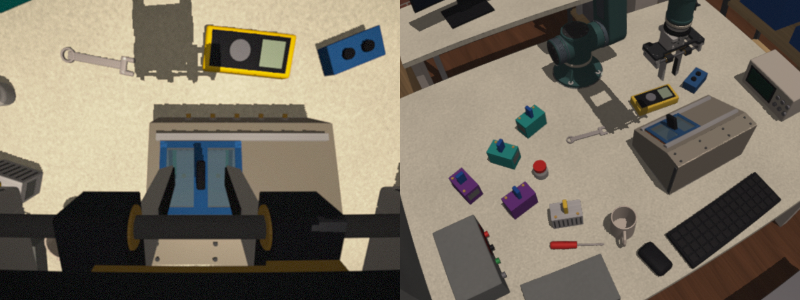

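The shutter is shut with no orange showing, the gripper is clear, and the yellow module, mug and jar are where they were. Handing in.

```bash
python3 -c "
from cell import manip;print(manip.hand_in())"
```

```text
the job is handed in; nothing more can be done
None
```

The blue-handled module stands upright and square, centred on the green pad inside the box; the shutter is shut against its end stop, I saw no sign of gasket contact, and the job was handed in at about 25 s.

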